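Touch off a ukulele body at its three pads

TASK

Before the bridge is fitted, touch off the figure-eight shaped ukulele body: press the fingertips lightly down on each of the three small wooden discs on its top and stay there a moment, starting with the disc at the body's narrow end and going round clockwise as seen from above. Do not shift the body, and leave the pear-shaped body next to it untouched.

Things in the scene. Friction and masses are not known exactly. Their poses are not given: they have to be found in the camera images.
- pad_narrow: Wooden disc, 30 mm across, 5 mm thick, on the flat top of the figure-eight body. Origin: centre of its upper face, 69 mm above the bench; z up, x towards the body's narrow end. Touch first: at the narrow end, on the centre line. The ukulele is rigid, loose, 250 mm long, 166 wide, 60 high, 0.4 to 0.8 kg, flat on a 4 mm cork mat; dark sides, pale top, black sound hole.
- pad_wide_first: Wooden disc, 30 mm across, 5 mm thick, on the flat top of the figure-eight body. Origin: centre of its upper face, 69 mm above the bench; z up, x towards the body's narrow end. Touch second: at the wide end, next clockwise seen from above; 152 mm back from the narrow-end disc and 50 mm to the right, looking from wide end to narrow end.
- pad_wide_second: Wooden disc, 30 mm across, 5 mm thick, on the flat top of the figure-eight body. Origin: centre of its upper face, 69 mm above the bench; z up, x towards the body's narrow end. Touch last: at the wide end, next clockwise; 152 mm back from the narrow-end disc and 50 mm to the left, looking from wide end to narrow end.
- pear: Bystander, not to be touched: a pear-shaped (teardrop) body of the same woods, 215 mm long, 150 mm wide, 65 mm high over three discs of the same kind. It lies loose on the mat on the other side, left or right, of the ukulele body. Origin at its underside, near its middle; x points to its narrow end.

How it is judged:
By the outcome, as a careful person would: the job done as asked, in the order asked, and still so for the second after the job is handed in, with the robot touching nothing.
It also fails if it takes over 42 s, if anything falls off the work surface, if the arm or the gripper's body presses on something with over 40 N, if the wrist force passes 120 N, or if a joint passes its speed limit or range.

ROBOT

A 7-joint arm with a two-finger parallel gripper is mounted at the origin on the work surface. World frame = base frame: x ahead of the robot, y to its left, z up, the work surface at z = 0. Lengths are in m, angles in rad, forces in N, time in s.
With the tool pointing down it reaches from about 0.425 to 0.875 m from the base axis. Payload 8.4 kg.
Tool frame: the origin (TCP) lies at the very end of the fingers, on their centre line; the grasp point (between the pads) lies 19 mm behind it; z points along the fingers, x is the direction in which the jaws open and shut, and the axes are right-handed (so a half turn about z gives the same grasp; the last joint's range is limited). The gripper opens to 87 mm and grips with 3 to 60 N. Pads are 19 mm wide; open, the fingers measure 117 mm over their backs; the gripper's body (75 mm by 190 mm) begins 51 mm behind the grasp point.
Start: joints at [-1.283, 0.333, 0.04, 1.465, -0.013, 1.343, -0.059], TCP at [0.245, 0.602, 0.223] pointing down, gripper open.
Joint ranges: [-2.58, 2.58], [-0.38, 2.09], [-1.3, 1.39], [0.25, 2.4], [-1.5, 4.64], [0.08, 2.09], [-2.65, 2.65]. Speed limits (rad/s): [2.22, 2.22, 2.79, 2.79, 3.14, 3.14, 3.14].

INTERFACE

Orientations are given as a rotation vector (axis times angle).
In Python, from workcell import get_obs, snapshot, arm gives the robot as it stands.
- The arm moves only by the tool arm_command, never from a script. Its argument "moves" is a list of rows, each an object with "twist": the turn, a rotation vector about the tool's x, y, z in units of 8 degrees (1.0 is 8 degrees), a list of three; "slide": the shift along the tool's x, y, z in units of 40 mm (1.0 is 40 mm), a list of three; "gripper": the opening, from 0 (shut) to 1 (fully open). A call has exactly 5 rows; each row shifts and turns the commanded pose from where the row before left it, along the tool's axes as they then stand; what a row does not reach is not made up. A row lasts 1/8 s, in which the tool goes at most 62.5 mm and 10.7 degrees, less where a joint would pass 70% of its speed; a pose out of reach is approached as far as the arm can. A call is refused whole if a number of a shift passes 1 or a number of a turn 1, either way. A call with a gripper value outside its range is refused whole. The fingers move at their own pace and stop on an object; the grip force is fixed at half the most. Time passes only in rows, so rows that do not move let the fingers close, or fill a call up. It gives the time, the measured TCP pose, the force and the opening at its end, in the units of the state.
- get_obs(): the state, without advancing time (a new reading comes with each control period).
- snapshot(name): name is "scene" or "top"; returns a dict with "pixels" (420x560x3 uint8, red, green, blue), "fx", "fy", "cx", "cy" (pixels), "k1" (the pictures are not rectified: a ray, as slopes to the right and down, at radius r is drawn at 1 + k1 r^2 times it, then the intrinsics apply), "T" (4x4, takes a point from camera to world coordinates). Camera axes: x right, y down, z forward; pixel columns grow to the right and rows downward; lengths in m; the calibration is good to about 2 mm. A picture is of the moment at which its call begins. There is no depth.
- arm.close_job(): hands the job in, once; it reports no verdict.
The state is a dict: "time": time; "joint_pos": joint angles; "qvel": joint speeds; "effort": joint torques, N m; "tool_pos": TCP position; "tool_rot": TCP orientation; "contact_force": force on the tool from outside, world axes, zero at the start; "torque": the same for the moment, N m; "width": opening from 0.0 (shut) to 1.0 (fully open).
Only numpy, scipy, OpenCV 4.12 (cv2) and the standard library are available. Lean on these libraries where they do the work, as an engineer would, in place of code of your own. Each camera call takes 0.05 s, during which the arm holds its last target. There are 200 camera calls.

## Working session

There is one attempt and no reset: what is moved stays moved. The work goes in short steps, Python scripts to look and compute and a tool call to move; the robot and the scene stay as the last step left them, time stands still between calls to the robot, and variables do not carry over. Pictures are saved under pics/ and viewed, about 8 in all and at most 12, crops included, and the job is handed in when it is done.

Besides the shell and the picture viewer there is one more tool, called after ">>>" as name(argument=value, ...) on one line, values as JSON. arm_command: Moves the arm, as the interface text tells. Its arguments: {"type":"object","properties":{"moves":{"type":"array"}},"required":["moves"]}

```bash
mkdir -p pics
cat > h.py <<'E'
import numpy as np, cv2
from workcell import get_obs, snapshot, arm
def ray(s,u,v):
    K=np.array([[s['fx'],0,s['cx']],[0,s['fy'],s['cy']],[0,0,1]])
    p=cv2.undistortPoints(np.array([[[u,v]]],float),K,np.array([s['k1'],0,0,0.]))[0,0]
    T=np.array(s['T']); return T[:3,3],T[:3,:3]@np.array([p[0],p[1],1])
def onz(s,u,v,z):
    o,d=ray(s,u,v); return o+d*(z-o[2])/d[2]
def save(s,f): cv2.imwrite(f,cv2.cvtColor(np.asarray(s['pixels']),cv2.COLOR_RGB2BGR))
E
python3 - <<'E'
from h import *
import pickle
S={n:snapshot(n) for n in("top","scene")}
pickle.dump(S,open('s0.pkl','wb'))
for n in S: save(S[n],f'pics/{n}0.png'); print(n,S[n]['fx'],S[n]['k1'],np.round(S[n]['T'],3).tolist())
print(get_obs())
E
```

```text
top 431.640921787471 0.012053066306227603 [[0.003, -0.983, 0.186, 0.428], [-1.0, -0.008, -0.026, -0.004], [0.027, -0.186, -0.982, 0.8], [0.0, 0.0, 0.0, 1.0]]
scene 386.480757296002 -0.10880198080828747 [[-0.506, 0.568, -0.648, 0.979], [0.862, 0.346, -0.37, 0.224], [0.014, -0.747, -0.665, 0.538], [0.0, 0.0, 0.0, 1.0]]
{'time': 0.1, 'joint_pos': array([-1.28321629,  0.33383934,  0.03986349,  1.46613637, -0.01340251,
        1.34327771, -0.05850245]), 'qvel': array([ 0.00184833, -0.00169718, -0.00126808, -0.00131388, -0.00102216,
        0.00131635,  0.00074839]), 'effort': array([ 3.93889248e-03, -6.57811260e+01,  1.34001452e+00, -4.04703605e+01,
       -5.96810225e-02,  4.13048454e-02,  9.77917557e-05]), 'tool_pos': array([0.24505188, 0.60161109, 0.22177139]), 'tool_rot': array([ 2.60626407e+00,  1.75261256e+00, -1.73727010e-03]), 'contact_force': array([ 0.75794039, -0.43193915, -0.17035005]), 'torque': array([-0.01254784, -0.04708337, -0.00257346]), 'width': 0.9993573635749302}
```

View pics/top0.png

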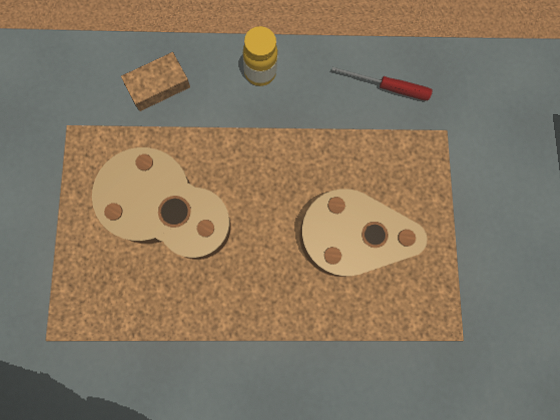

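View pics/scene0.png

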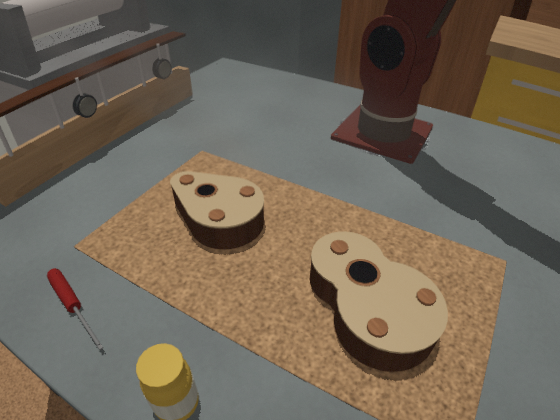

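The top view shows the figure-eight body on the left: narrow disc at about (205,228), wide discs at (113,212) and (144,162). The pear is on the right, and the scene view agrees. Clockwise order is (205,228), then (113,212), then (144,162).

```bash
cat > m.py <<'E'
from h import *
def disc(s,u,v,R=13):
    P=np.asarray(s['pixels']); hsv=cv2.cvtColor(P,cv2.COLOR_RGB2LAB).astype(float)
    u,v=int(u),int(v); w=hsv[v-R:v+R+1,u-R:u+R+1]
    c=np.median(hsv[v-2:v+3,u-2:u+3].reshape(-1,3),0)
    m=(np.linalg.norm((w-c)*[.6,1,1],axis=2)<14).astype(np.uint8)
    n,l,st,ce=cv2.connectedComponentsWithStats(m); k=l[R,R]
    return ce[k]+[u-R,v-R], st[k]
E
python3 - <<'E'
from m import *
import pickle
S=pickle.load(open('s0.pkl','rb'))
px={'top':[(205,228),(113,212),(144,162)],'scene':[(339,247),(427,297),(377,327)]}
px['scene']=[(339,247),(427,297),(377,327)]
R={}
for n in px:
    r=[]
    for p in px[n]:
        c,st=disc(S[n],*p); w=onz(S[n],*c,.069); r.append(w); print(n,p,c.round(1),st,w.round(4))
    a,b,c=r; print([round(np.linalg.norm(x),4) for x in(a-b,a-c,b-c)],'exp .160 .160 .100')
    R[n]=r
# two-view triangulation, both pairings of wide pads
for i in range(3):
    ds=[]
    for j in range(3):
        (o,d),(q,e)=ray(S['top'],*disc(S['top'],*px['top'][i])[0]),ray(S['scene'],*disc(S['scene'],*px['scene'][j])[0])
        t=np.linalg.lstsq(np.c_[d,-e],q-o,rcond=None)[0]; A,B=o+d*t[0],q+e*t[1]
        ds.append((((A+B)/2).round(4).tolist(),round(np.linalg.norm(A-B),4)))
    print(i,ds)
E
```

```text
top (205, 228) [205.1 228. ] [  5   5  17  17 237] [0.5359 0.0903 0.069 ]
top (113, 212) [112.9 211.3] [  4   4  19  18 245] [0.5636 0.2475 0.069 ]
top (144, 162) [143.6 161.8] [  4   5  18  17 223] [0.6517 0.2007 0.069 ]
[np.float64(0.1596), np.float64(0.16), np.float64(0.0997)] exp .160 .160 .100
scene (339, 247) [339.  245.7] [  4   6  19  12 169] [0.5367 0.0893 0.069 ]
scene (427, 297) [426.2 295.5] [  2   4  20  16 224] [0.5644 0.247  0.069 ]
scene (377, 327) [377.3 326.1] [  3   4  21  18 280] [0.6525 0.1999 0.069 ]
[np.float64(0.1601), np.float64(0.1602), np.float64(0.0999)] exp .160 .160 .100
0 [([0.5361, 0.0898, 0.0687], np.float64(0.0013)), ([0.538, 0.173, 0.0238], np.float64(0.1529)), ([0.5517, 0.1517, -0.0919], np.float64(0.0825))]
1 [([0.5748, 0.1621, 0.1529], np.float64(0.1224)), ([0.5637, 0.2473, 0.0685], np.float64(0.0007)), ([0.5886, 0.2308, 0.0083], np.float64(0.0776))]
2 [([0.6275, 0.1445, 0.1802], np.float64(0.0536)), ([0.6294, 0.2146, 0.1297], np.float64(0.0606)), ([0.6519, 0.2004, 0.0685], np.float64(0.001))]
```

Both views agree within 1.3 mm, heights triangulate to 68.5–68.7 mm, and spacings match (160/160/100 mm). Next, the moves.

```bash
cat > go.py <<'E'
from h import *; import sys
from scipy.spatial.transform import Rotation as Ro
P=np.array([[.5363,.0898,.069],[.5640,.2473,.069],[.6521,.2003,.069]])
o=get_obs(); R=Ro.from_rotvec(o['tool_rot']); i=int(sys.argv[1]); z=float(sys.argv[2])
t=P[i].copy(); t[2]=z
print('units',(R.inv().apply(t-o['tool_pos'])/.04).round(3),'tilt',R.apply([0,0,1]).round(4),o['tool_pos'].round(4),o['contact_force'].round(2),round(o['time'],2),round(o['width'],2))
E
python3 go.py 0 0.12
```

```text
units [-9.1   11.57   2.558] tilt [-4.0e-04 -1.3e-03 -1.0e+00] [0.2451 0.6016 0.2218] [ 0.76 -0.43 -0.17] 0.1 1.0
```

>>> arm_command(moves=[{"twist": [0, 0, 0], "slide": [-0.6, 0.75, 0], "gripper": 0}, {"twist": [0, 0, 0], "slide": [-0.6, 0.75, 0], "gripper": 0}, {"twist": [0, 0, 0], "slide": [-0.6, 0.75, 0], "gripper": 0}, {"twist": [0, 0, 0], "slide": [-0.6, 0.75, 0], "gripper": 0}, {"twist": [0, 0, 0], "slide": [-0.6, 0.75, 0], "gripper": 0}])

```text
time: 0.72
tool_pos: [0.3393, 0.4328, 0.2222]
tool_rot: [2.607, 1.753, -0.001]
contact_force: [0.1, 0.7, 0.3]
width: 0.513
```

>>> arm_command(moves=[{"twist": [0, 0, 0], "slide": [-0.6, 0.75, 0], "gripper": 0}, {"twist": [0, 0, 0], "slide": [-0.6, 0.75, 0], "gripper": 0}, {"twist": [0, 0, 0], "slide": [-0.6, 0.75, 0], "gripper": 0}, {"twist": [0, 0, 0], "slide": [-0.6, 0.75, 0], "gripper": 0}, {"twist": [0, 0, 0], "slide": [-0.6, 0.75, 0], "gripper": 0}])

```text
time: 1.35
tool_pos: [0.4328, 0.2652, 0.2223]
tool_rot: [-2.607, -1.753, 0.001]
contact_force: [0.8, 0.3, 1.2]
width: 0.016
```

```bash
python3 go.py 0 0.12
```

```text
units [-3.084  4.051  2.558] tilt [-3.e-04 -2.e-04 -1.e+00] [0.4328 0.2652 0.2223] [0.85 0.31 1.2 ] 1.35 0.02
```

>>> arm_command(moves=[{"twist": [0, 0, 0], "slide": [-0.6, 0.8, 0.4], "gripper": 0}, {"twist": [0, 0, 0], "slide": [-0.6, 0.8, 0.5], "gripper": 0}, {"twist": [0, 0, 0], "slide": [-0.6, 0.8, 0.5], "gripper": 0}, {"twist": [0, 0, 0], "slide": [-0.6, 0.8, 0.5], "gripper": 0}, {"twist": [0, 0, 0], "slide": [-0.6, 0.8, 0.5], "gripper": 0}])

```text
time: 1.98
tool_pos: [0.5357, 0.0939, 0.1258]
tool_rot: [-2.607, -1.753, 0.0]
contact_force: [0.7, 0.0, 0.4]
width: 0.007
```

>>> arm_command(moves=[{"twist": [0, 0, 0], "slide": [0, 0, 0.1], "gripper": 0}, {"twist": [0, 0, 0], "slide": [0, 0, 0], "gripper": 0}, {"twist": [0, 0, 0], "slide": [0, 0, 0], "gripper": 0}, {"twist": [0, 0, 0], "slide": [0, 0, 0], "gripper": 0}, {"twist": [0, 0, 0], "slide": [0, 0, 0], "gripper": 0}])

```text
time: 2.6
tool_pos: [0.5354, 0.0956, 0.1229]
tool_rot: [-2.606, -1.754, -0.001]
contact_force: [-0.2, -0.5, 0.1]
width: 0.005
```

```bash
python3 go.py 0 0.074
```

```text
units [-0.126  0.075  1.223] tilt [ 5.e-04  3.e-04 -1.e+00] [0.5354 0.0956 0.1229] [-0.23 -0.45  0.14] 2.6 0.01
```

>>> arm_command(moves=[{"twist": [0, 0, 0], "slide": [-0.13, 0.08, 0.4], "gripper": 0}, {"twist": [0, 0, 0], "slide": [0, 0, 0.4], "gripper": 0}, {"twist": [0, 0, 0], "slide": [0, 0, 0.3], "gripper": 0}, {"twist": [0, 0, 0], "slide": [0, 0, 0.1], "gripper": 0}, {"twist": [0, 0, 0], "slide": [0, 0, 0], "gripper": 0}])

```text
time: 3.22
tool_pos: [0.5363, 0.089, 0.0743]
tool_rot: [-2.607, -1.753, 0.001]
contact_force: [0.2, 0.6, 0.2]
width: 0.006
```

```bash
python3 go.py 0 0.069
python3 - <<'E'
from h import *
s=snapshot('scene'); p=np.asarray(s['pixels'])[190:380,260:480]
cv2.imwrite('pics/a1.png',cv2.resize(cv2.cvtColor(p,cv2.COLOR_RGB2BGR),None,fx=3,fy=3))
E
```

```text
units [ 0.02  -0.008  0.131] tilt [-5.e-04 -3.e-04 -1.e+00] [0.5363 0.089  0.0743] [0.17 0.62 0.19] 3.23 0.01
```

View pics/a1.png

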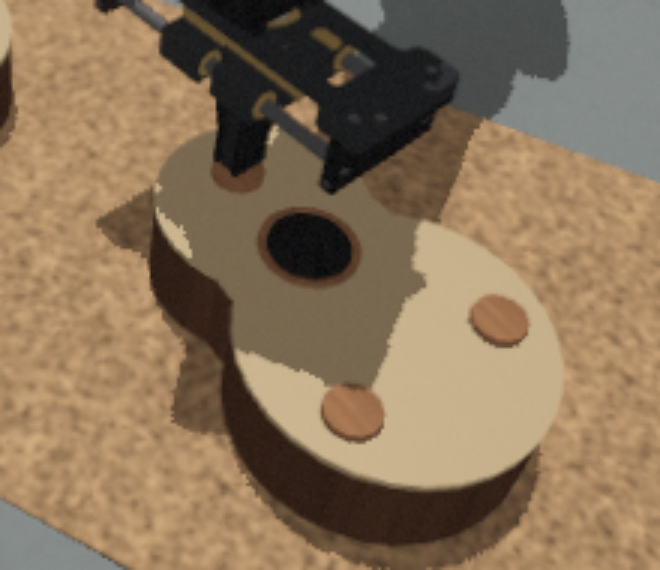

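The closed fingertips sit just above the narrow disc, centred on it (crop about (240,175)), with the gripper body clear of the top. I'll press down in small steps.

>>> arm_command(moves=[{"twist": [0, 0, 0], "slide": [0, 0, 0.05], "gripper": 0}, {"twist": [0, 0, 0], "slide": [0, 0, 0.03], "gripper": 0}, {"twist": [0, 0, 0], "slide": [0, 0, 0.03], "gripper": 0}, {"twist": [0, 0, 0], "slide": [0, 0, 0], "gripper": 0}, {"twist": [0, 0, 0], "slide": [0, 0, 0], "gripper": 0}])

```text
time: 3.9
tool_pos: [0.5364, 0.089, 0.0702]
tool_rot: [2.607, 1.753, 0.0]
contact_force: [-0.5, -0.2, -0.5]
width: 0.005
```

>>> arm_command(moves=[{"twist": [0, 0, 0], "slide": [0, 0, 0.02], "gripper": 0}, {"twist": [0, 0, 0], "slide": [0, 0, 0.02], "gripper": 0}, {"twist": [0, 0, 0], "slide": [0, 0, 0], "gripper": 0}, {"twist": [0, 0, 0], "slide": [0, 0, 0], "gripper": 0}, {"twist": [0, 0, 0], "slide": [0, 0, 0], "gripper": 0}])

```text
time: 4.53
tool_pos: [0.5365, 0.089, 0.0695]
tool_rot: [-2.607, -1.753, -0.001]
contact_force: [-5.6, -1.6, 10.6]
width: 0.003
```

Contact at about 11 N. I'll ease slightly and hold.

>>> arm_command(moves=[{"twist": [0, 0, 0], "slide": [0, 0, -0.01], "gripper": 0}, {"twist": [0, 0, 0], "slide": [0, 0, 0], "gripper": 0}, {"twist": [0, 0, 0], "slide": [0, 0, 0], "gripper": 0}, {"twist": [0, 0, 0], "slide": [0, 0, 0], "gripper": 0}, {"twist": [0, 0, 0], "slide": [0, 0, 0], "gripper": 0}])

```text
time: 5.15
tool_pos: [0.5365, 0.089, 0.0695]
tool_rot: [-2.607, -1.753, -0.0]
contact_force: [-3.2, -1.5, 7.0]
width: 0.009
```

>>> arm_command(moves=[{"twist": [0, 0, 0], "slide": [0, 0, 0], "gripper": 0}, {"twist": [0, 0, 0], "slide": [0, 0, 0], "gripper": 0}, {"twist": [0, 0, 0], "slide": [0, 0, 0], "gripper": 0}, {"twist": [0, 0, 0], "slide": [0, 0, 0], "gripper": 0}, {"twist": [0, 0, 0], "slide": [0, 0, 0], "gripper": 0}])

```text
time: 5.78
tool_pos: [0.5365, 0.089, 0.0695]
tool_rot: [-2.607, -1.753, -0.0]
contact_force: [-2.6, -0.4, 6.9]
width: 0.003
```

>>> arm_command(moves=[{"twist": [0, 0, 0], "slide": [0, 0, -0.1], "gripper": 0}, {"twist": [0, 0, 0], "slide": [0, 0, -0.3], "gripper": 0}, {"twist": [0, 0, 0], "slide": [0, 0, -0.6], "gripper": 0}, {"twist": [0, 0, 0], "slide": [0, 0, 0], "gripper": 0}, {"twist": [0, 0, 0], "slide": [0, 0, 0], "gripper": 0}])

```text
time: 6.4
tool_pos: [0.5363, 0.089, 0.109]
tool_rot: [-2.607, -1.753, -0.0]
contact_force: [-0.5, -0.4, -0.5]
width: 0.006
```

```bash
python3 go.py 1 0.109
python3 - <<'E'
from m import *
s=snapshot('scene')
for p in [(427,296),(377,326)]:
    c,st=disc(s,*p);print(c.round(1),st,onz(s,*c,.069).round(4))
E
```

```text
units [ 3.926 -0.851 -0.   ] tilt [ 1.e-04  2.e-04 -1.e+00] [0.5363 0.089  0.109 ] [-0.45 -0.4  -0.51] 6.4 0.01
[426.2 295.5] [  2   5  20  16 224] [0.5644 0.247  0.069 ]
[376.9 327.5] [  3   5  21  18 221] [0.6549 0.2002 0.069 ]
```

>>> arm_command(moves=[{"twist": [0, 0, 0], "slide": [0.9, -0.2, 0], "gripper": 0}, {"twist": [0, 0, 0], "slide": [1.0, -0.2, 0], "gripper": 0}, {"twist": [0, 0, 0], "slide": [1.0, -0.2, 0], "gripper": 0}, {"twist": [0, 0, 0], "slide": [0.8, -0.2, 0], "gripper": 0}, {"twist": [0, 0, 0], "slide": [0.23, -0.05, 0], "gripper": 0}])

```text
time: 7.08
tool_pos: [0.5634, 0.2498, 0.1078]
tool_rot: [-2.604, -1.757, 0.002]
contact_force: [-1.0, 0.4, -0.0]
width: 0.006
```

>>> arm_command(moves=[{"twist": [0, 0, 0], "slide": [0, 0, 0], "gripper": 0}, {"twist": [0, 0, 0], "slide": [0, 0, 0.3], "gripper": 0}, {"twist": [0, 0, 0], "slide": [0, 0, 0.3], "gripper": 0}, {"twist": [0, 0, 0], "slide": [0, 0, 0.2], "gripper": 0}, {"twist": [0, 0, 0], "slide": [0, 0, 0], "gripper": 0}])

```text
time: 7.7
tool_pos: [0.5637, 0.2468, 0.076]
tool_rot: [-2.607, -1.753, 0.003]
contact_force: [-0.4, -0.1, -0.1]
width: 0.004
```

```bash
python3 go.py 1 0.069
```

```text
units [0.014 0.003 0.174] tilt [-1.4e-03 -9.0e-04 -1.0e+00] [0.5637 0.2468 0.076 ] [-0.35 -0.08 -0.15] 7.7 0.0
```

Centred within 1 mm, 7 mm above. Contact should come near z = 0.0695.

>>> arm_command(moves=[{"twist": [0, 0, 0], "slide": [0, 0, 0.06], "gripper": 0}, {"twist": [0, 0, 0], "slide": [0, 0, 0.05], "gripper": 0}, {"twist": [0, 0, 0], "slide": [0, 0, 0.03], "gripper": 0}, {"twist": [0, 0, 0], "slide": [0, 0, 0], "gripper": 0}, {"twist": [0, 0, 0], "slide": [0, 0, 0], "gripper": 0}])

```text
time: 8.32
tool_pos: [0.5643, 0.2475, 0.0715]
tool_rot: [2.607, 1.753, 0.0]
contact_force: [0.5, 0.5, 0.4]
width: 0.008
```

>>> arm_command(moves=[{"twist": [0, 0, 0], "slide": [0, 0, 0.02], "gripper": 0}, {"twist": [0, 0, 0], "slide": [0, 0, 0.01], "gripper": 0}, {"twist": [0, 0, 0], "slide": [0, 0, 0], "gripper": 0}, {"twist": [0, 0, 0], "slide": [0, 0, 0], "gripper": 0}, {"twist": [0, 0, 0], "slide": [0, 0, 0], "gripper": 0}])

```text
time: 8.95
tool_pos: [0.5642, 0.2474, 0.0702]
tool_rot: [2.607, 1.753, -0.0]
contact_force: [0.4, -0.3, -0.6]
width: 0.006
```

>>> arm_command(moves=[{"twist": [0, 0, 0], "slide": [0, 0, 0.02], "gripper": 0}, {"twist": [0, 0, 0], "slide": [0, 0, 0.01], "gripper": 0}, {"twist": [0, 0, 0], "slide": [0, 0, 0], "gripper": 0}, {"twist": [0, 0, 0], "slide": [0, 0, 0], "gripper": 0}, {"twist": [0, 0, 0], "slide": [0, 0, 0], "gripper": 0}])

```text
time: 9.57
tool_pos: [0.5643, 0.2474, 0.0696]
tool_rot: [-2.607, -1.753, -0.0]
contact_force: [-1.7, -0.6, 5.5]
width: 0.009
```

>>> arm_command(moves=[{"twist": [0, 0, 0], "slide": [0, 0, 0.005], "gripper": 0}, {"twist": [0, 0, 0], "slide": [0, 0, 0], "gripper": 0}, {"twist": [0, 0, 0], "slide": [0, 0, 0], "gripper": 0}, {"twist": [0, 0, 0], "slide": [0, 0, 0], "gripper": 0}, {"twist": [0, 0, 0], "slide": [0, 0, 0], "gripper": 0}])

```text
time: 10.2
tool_pos: [0.5643, 0.2474, 0.0695]
tool_rot: [-2.607, -1.753, -0.0]
contact_force: [-3.2, -1.9, 7.4]
width: 0.006
```

>>> arm_command(moves=[{"twist": [0, 0, 0], "slide": [0, 0, 0], "gripper": 0}, {"twist": [0, 0, 0], "slide": [0, 0, 0], "gripper": 0}, {"twist": [0, 0, 0], "slide": [0, 0, 0], "gripper": 0}, {"twist": [0, 0, 0], "slide": [0, 0, 0], "gripper": 0}, {"twist": [0, 0, 0], "slide": [0, 0, 0], "gripper": 0}])

```text
time: 10.82
tool_pos: [0.5643, 0.2474, 0.0695]
tool_rot: [-2.607, -1.753, -0.001]
contact_force: [-2.7, -1.8, 7.9]
width: 0.003
```

>>> arm_command(moves=[{"twist": [0, 0, 0], "slide": [0, 0, -0.1], "gripper": 0}, {"twist": [0, 0, 0], "slide": [0, 0, -0.3], "gripper": 0}, {"twist": [0, 0, 0], "slide": [0, 0, -0.6], "gripper": 0}, {"twist": [0, 0, 0], "slide": [0, 0, 0], "gripper": 0}, {"twist": [0, 0, 0], "slide": [0, 0, 0], "gripper": 0}])

```text
time: 11.45
tool_pos: [0.5641, 0.2474, 0.1086]
tool_rot: [-2.607, -1.753, 0.0]
contact_force: [-0.3, -0.4, -0.2]
width: 0.007
```

```bash
python3 go.py 2 0.109
python3 - <<'E'
from m import *
s=snapshot('scene')
for p in [(339,246),(377,326)]:
    c,st=disc(s,*p);print(c.round(1),st,onz(s,*c,.069).round(4))
E
```

```text
units [-0.261  2.482 -0.01 ] tilt [-1.e-04  1.e-04 -1.e+00] [0.5641 0.2474 0.1086] [-0.26 -0.4  -0.16] 11.45 0.01
[339.  245.7] [  4   7  19  12 168] [0.5367 0.0894 0.069 ]
[377.3 326.1] [  3   5  21  18 278] [0.6525 0.1999 0.069 ]
```

The body has not moved. On to the third disc.

>>> arm_command(moves=[{"twist": [0, 0, 0], "slide": [-0.08, 0.7, 0], "gripper": 0}, {"twist": [0, 0, 0], "slide": [-0.09, 0.9, 0], "gripper": 0}, {"twist": [0, 0, 0], "slide": [-0.09, 0.88, 0], "gripper": 0}, {"twist": [0, 0, 0], "slide": [0, 0, 0], "gripper": 0}, {"twist": [0, 0, 0], "slide": [0, 0, 0], "gripper": 0}])

```text
time: 12.12
tool_pos: [0.6513, 0.2007, 0.1078]
tool_rot: [-2.606, -1.753, 0.002]
contact_force: [-0.6, 0.5, -0.1]
width: 0.007
```

>>> arm_command(moves=[{"twist": [0, 0, 0], "slide": [0, 0, 0.3], "gripper": 0}, {"twist": [0, 0, 0], "slide": [0, 0, 0.3], "gripper": 0}, {"twist": [0, 0, 0], "slide": [0, 0, 0.2], "gripper": 0}, {"twist": [0, 0, 0], "slide": [0, 0, 0.04], "gripper": 0}, {"twist": [0, 0, 0], "slide": [0, 0, 0], "gripper": 0}])

```text
time: 12.75
tool_pos: [0.6522, 0.2003, 0.0752]
tool_rot: [2.607, 1.753, -0.0]
contact_force: [0.3, 0.1, -0.3]
width: 0.006
```

```bash
python3 go.py 2 0.069
```

```text
units [-0.002 -0.003  0.154] tilt [ 0.e+00 -1.e-04 -1.e+00] [0.6522 0.2003 0.0752] [ 0.34  0.12 -0.32] 12.75 0.01
```

>>> arm_command(moves=[{"twist": [0, 0, 0], "slide": [0, 0, 0.05], "gripper": 0}, {"twist": [0, 0, 0], "slide": [0, 0, 0.05], "gripper": 0}, {"twist": [0, 0, 0], "slide": [0, 0, 0.02], "gripper": 0}, {"twist": [0, 0, 0], "slide": [0, 0, 0], "gripper": 0}, {"twist": [0, 0, 0], "slide": [0, 0, 0], "gripper": 0}])

```text
time: 13.38
tool_pos: [0.6522, 0.2004, 0.0704]
tool_rot: [2.607, 1.753, 0.0]
contact_force: [-0.0, -0.2, 0.5]
width: 0.005
```

>>> arm_command(moves=[{"twist": [0, 0, 0], "slide": [0, 0, 0.02], "gripper": 0}, {"twist": [0, 0, 0], "slide": [0, 0, 0.01], "gripper": 0}, {"twist": [0, 0, 0], "slide": [0, 0, 0], "gripper": 0}, {"twist": [0, 0, 0], "slide": [0, 0, 0], "gripper": 0}, {"twist": [0, 0, 0], "slide": [0, 0, 0], "gripper": 0}])

```text
time: 14.0
tool_pos: [0.6522, 0.2004, 0.0696]
tool_rot: [-2.607, -1.753, -0.0]
contact_force: [-3.3, -0.5, 5.4]
width: 0.004
```

>>> arm_command(moves=[{"twist": [0, 0, 0], "slide": [0, 0, 0.005], "gripper": 0}, {"twist": [0, 0, 0], "slide": [0, 0, 0], "gripper": 0}, {"twist": [0, 0, 0], "slide": [0, 0, 0], "gripper": 0}, {"twist": [0, 0, 0], "slide": [0, 0, 0], "gripper": 0}, {"twist": [0, 0, 0], "slide": [0, 0, 0], "gripper": 0}])

```text
time: 14.62
tool_pos: [0.6523, 0.2003, 0.0696]
tool_rot: [-2.607, -1.753, -0.001]
contact_force: [-2.7, -1.3, 7.0]
width: 0.009
```

>>> arm_command(moves=[{"twist": [0, 0, 0], "slide": [0, 0, 0], "gripper": 0}, {"twist": [0, 0, 0], "slide": [0, 0, 0], "gripper": 0}, {"twist": [0, 0, 0], "slide": [0, 0, 0], "gripper": 0}, {"twist": [0, 0, 0], "slide": [0, 0, 0], "gripper": 0}, {"twist": [0, 0, 0], "slide": [0, 0, 0], "gripper": 0}])

```text
time: 15.25
tool_pos: [0.6523, 0.2004, 0.0696]
tool_rot: [-2.607, -1.753, -0.001]
contact_force: [-2.8, -1.7, 6.9]
width: 0.005
```

>>> arm_command(moves=[{"twist": [0, 0, 0], "slide": [0, 0, -0.1], "gripper": 0}, {"twist": [0, 0, 0], "slide": [0, 0, -0.4], "gripper": 0}, {"twist": [0, 0, 0], "slide": [0, 0, -0.8], "gripper": 0}, {"twist": [0, 0, 0], "slide": [0, 0, -1], "gripper": 0}, {"twist": [0, 0, 0], "slide": [0, 0, -1], "gripper": 0}])

```text
time: 15.88
tool_pos: [0.6522, 0.2002, 0.2032]
tool_rot: [2.607, 1.753, 0.001]
contact_force: [0.7, 1.3, -0.1]
width: 0.004
```

>>> arm_command(moves=[{"twist": [0, 0, 0], "slide": [0.7, 0, 0], "gripper": 0}, {"twist": [0, 0, 0], "slide": [0.9, 0, 0], "gripper": 0}, {"twist": [0, 0, 0], "slide": [0.9, 0, 0], "gripper": 0}, {"twist": [0, 0, 0], "slide": [0.5, 0, 0], "gripper": 0}, {"twist": [0, 0, 0], "slide": [0, 0, 0], "gripper": 0}])

```text
time: 16.5
tool_pos: [0.6972, 0.3133, 0.201]
tool_rot: [-2.605, -1.756, 0.0]
contact_force: [-0.1, 0.7, -0.8]
width: 0.005
```

```bash
python3 go.py 2 0.109
python3 - <<'E'
from m import *
s=snapshot('scene'); save(s,'pics/end.png')
for p in [(339,246),(427,296),(377,326)]:
    c,st=disc(s,*p);print(c.round(1),st,onz(s,*c,.069).round(4))
E
```

```text
units [-3.042  0.015  2.299] tilt [-1.e-04  2.e-04 -1.e+00] [0.6972 0.3133 0.201 ] [-0.09  0.73 -0.77] 16.5 0.0
[339.  245.7] [  4   7  19  12 168] [0.5367 0.0894 0.069 ]
[426.4 295.5] [  2   5  22  16 233] [0.5641 0.2472 0.069 ]
[377.3 326.1] [  3   5  21  18 279] [0.6525 0.1999 0.069 ]
```

View pics/end.png

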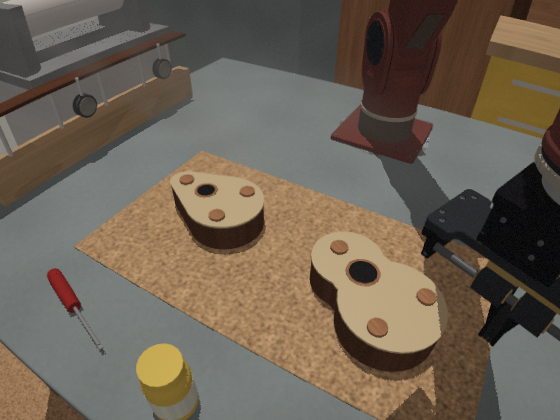

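The final view shows the discs still at (339,246), (426,296) and (377,326). The pear is unchanged and the gripper is clear on the right.

```bash
python3 -c "
from workcell import arm
print(arm.close_job())"
```

```text
the job is handed in; nothing more can be done
None
```

I touched all three discs on the figure-eight body in the order asked, then handed the job in at about 16.6 s of the 42 s allowed. No verdict was reported.

- **Touches:** I used the closed fingertips, starting with the narrow-end disc, then the wide-end disc to its right, then the one to its left. Each was pressed for at least 1.2 s at about 7 N, within 1 mm of the centre I measured. The narrow-end disc briefly read about 11 N before I eased off.
- **Last checks:** All three discs measure within 0.4 mm of where they started, so the body did not shift. The pear looks unmoved in the last picture; I did not measure it. The gripper is raised and clear, with no contact force beyond sensor noise.
- **Disagreements:** Contact came at a tool height of 69.5 mm instead of the nominal 69 mm, which is within calibration. Mid-job, one disc reading was off by about 2.4 mm, probably because the gripper's shadow fell on it. It read the same as at the start once the gripper had moved away.

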